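# Set the clamp screw of the carving tray

## Robot

A 6-joint arm with a two-finger parallel gripper is mounted at the origin on the work surface. World frame = base frame: x ahead of the robot, y to its left, z up, the work surface at z = 0. Lengths are in mm, angles in degrees, forces in N, time in s.
With the tool pointing down it reaches from about 300 to 850 mm from the base axis. Payload 4.2 kg.
Tool frame: the origin (TCP) lies on the centre line of the jaws, within the pads' length; the fingertips stand 11 mm ahead of it and the grasp point (between the pads) lies 8 mm behind it; z points along the fingers, y is the direction in which the jaws open and shut (so a half turn about z gives the same grasp; the last joint's range is limited). The gripper opens to 91 mm and grips with 3 to 60 N. Pads are 32 mm wide; open, the fingers measure 118 mm over their backs; the gripper's body (76 mm by 178 mm) begins 60 mm behind the grasp point.
Start: joints at [75, 18.312, 89.639, -0, 72.044, -1.146], TCP at [137.685, 558.287, 224.976] pointing down, gripper open.
Joint ranges: [-177.97, 177.97], [-48.28, 115.42], [12.27, 149.76], [-77.06, 257.06], [2.81, 150.46], [-146.56, 146.56]. Speed limits (degrees/s): [147.25, 147.25, 180, 180, 180, 180].

## Interface

Orientations are given as [roll, pitch, yaw] about the fixed x, y, z axes, in that order (R = Rz(yaw) Ry(pitch) Rx(roll)).
In Python, from workcell import env, grab_frame gives the robot as it stands. The module is installed in compiled form; this text tells all that it offers.
- The arm moves only by the tool arm_command, never from a script. Its argument "series" is one flat list of numbers, 6 for each row, row after row: the shift along the world's x, y, z each as a share of 400 mm, from -1 to 1, then the turn, a rotation vector about the world's x, y, z each as a share of 45 degrees, from -1 to 1. A call has 1 to 20 rows; each row shifts and turns the commanded pose from where the row before left it; what a row does not reach is not made up. A row lasts 1/12 s, in which the tool goes at most 41.7 mm and 7.16 degrees, less where a joint would pass 70% of its speed; a pose out of reach is approached as far as the arm can. A call with a number of a shift or a turn outside -1 to 1 is refused whole. A call with a gripper value outside its range is refused whole. "hand" is the opening, from 0 (shut) to 1 (fully open), set as the call begins (left out, the last holds). The fingers move at their own pace and stop on an object; "newtons" is the grip in N (left out, the last holds). Time passes only in rows, so rows that do not move let the fingers close. It gives the time, the measured TCP pose, the force and the opening at its end, in the units of the state.
- env.state(): the state, without advancing time (a new reading comes with each control period).
- grab_frame(name): name is "side" or "top"; returns a dict with "frame" (480x640x3 uint8, red, green, blue), "intrinsics" (3x3 intrinsics, pixels), "R" (3x3) and "t" (3): a world point X has camera coordinates R X + t. Camera axes: x right, y down, z forward; pixel columns grow to the right and rows downward; lengths in mm; the calibration is good to about 2 mm. A picture is of the moment at which its call begins. There is no depth.
- env.job_done(): hands the job in, once; it reports no verdict.
The state is a dict: "time_s": time; "qpos": joint angles; "qvel": joint speeds; "effort": joint torques, N m; "ee_pos": TCP position; "ee_rot": TCP orientation; "force": force on the tool from outside, world axes, zero at the start; "torque": the same for the moment, N m; "gripper_width": finger opening in mm.
Only numpy, scipy, OpenCV 4.12 (cv2) and the standard library are available. Lean on these libraries where they do the work, as an engineer would, in place of code of your own. Each camera call takes 0.05 s, during which the arm holds its last target.

## Task

Pull the carving tray out of its low wooden housing by the brass post until it reaches its stop. Then turn the red thumbscrew on the tray's clamp clockwise (seen from above) until it seats, and back it off a quarter turn so that the panel is located but not pinched. Finish while still holding the screw there in the gripper with the tray left fully out, and leave the other things on the bench and on the housing where they are.

Things in the scene. Friction and masses are not known exactly. Their poses are not given: they have to be found in the camera images.
- tray (a joint): how far the tray is pulled out, m: 0 = shut, 0.165 = at its stop. It slides with about 5 N of friction and stays where left. Its housing is a fixed low wooden box, 260 deep x 300 wide x 122 mm high, open towards the robot, its front edge 72 mm behind the brass post at 0. Shut, the clamp is under the housing; at the stop the screw is 92 mm in front of it.
- tray_pull (a point): middle of the tray's pull, 85 mm above the bench: an upright brass post, 20 mm diameter, 22 mm of it above and below this point, standing on a flat dark bracket 30 mm wide. Its axis is 60 mm in front of the tray's front board (top edge 85 mm above the bench). Axes are the housing's, z up: the tray is pulled along -x. Moves with the tray.
- clamp_screw (a joint): angle of the thumbscrew, rad, growing clockwise seen from above (tightening). It seats against a firm stop at 3.0; a quarter turn back from there is 1.43. It does not seat at 0, which is merely as far as it can be loosened. Light friction (about 0.06 N m); it stays where it is left, and its height does not change.
- screw_grip (a point): grip point of the red thumbscrew, on its upright axis, 90 mm above the bench, 145 mm behind the post. The head is an upright bar 46 mm long (this point's x), 12 thick (y), 32 tall (18 below to 14 above the point), white mark on top at its +x end; z up; axes turn with the screw. The dark clamp bridge (26 mm wide, across the tray) has its top 28 mm below this point.
- glue_bottle: bystander, leave alone: white glue bottle with orange cap, 56 mm across, 150 high, standing; origin at the centre of its underside
- mallet: bystander, leave alone: round wooden carver's mallet standing on its head, 80 mm across, 210 high; origin at the centre of its underside
- stain_tin: bystander, leave alone: steel tin with green label, 84 mm across, 100 high; origin at the centre of its underside
- mug: bystander, leave alone: blue mug, 80 mm across, 92 high; origin at the centre of its underside
- blank: bystander, leave alone: light wooden block 140 x 75 x 45 mm; origin at the centre of its underside
- sanding_block: bystander, leave alone: cork block 90 x 60 x 30 mm lying on the housing's top; origin at the centre of its underside
- chisel: bystander, leave alone: chisel 210 mm long lying on the housing's top; origin at the underside of the blade, 12 mm from its tip

How it is judged (in metres and radians):
On the way, in this order (a step that is already met when the one before it is completed fails the run):
1. the tray is out at its stop (within 5 mm) (value of joint tray above 0.16 m), for 0.2 s.
2. the screw is turned clockwise until it seats (within 0.1 rad), the tray out (value of joint clamp_screw above 2.9 rad and value of joint tray above 0.15 m), for 0.2 s.
3. the screw is backed off a quarter turn (within 15 degrees) and held (value of joint clamp_screw between 1.169 and 1.689 rad and contact force between the fingers and clamp_screw above 3 N and distance between the grasp point and screw_grip below 0.03 m), for 0.2 s.
At the end, for the whole second after the job is handed in: The screw is held between the fingers (over 3 N, grasp point within 30 mm of the screw's grip point), still, a quarter turn (90 degrees, within 15) back from its seat, and the tray is out to within 15 mm of its stop (all of step 3 and velocity of joint clamp_screw between -0.1 and 0.1 rad/s and value of joint tray above 0.15 m); the arm keeps its last pose, push and grip.
It fails at once if one of the other things on the bench or housing is moved more than 30 mm (distance of any of glue_bottle, mallet, stain_tin, mug, blank, sanding_block, chisel from where it was at the start of the episode above 0.03 m).
It also fails if it takes over 48 s, if anything falls off the work surface, if the arm or the gripper's body presses on something with over 40 N, if the wrist force passes 120 N, or if a joint passes its speed limit or range.

## Working session

There is one attempt and no reset: what is moved stays moved. The work goes in short steps, Python scripts to look and compute and a tool call to move; the robot and the scene stay as the last step left them, time stands still between calls to the robot, and variables do not carry over. Pictures are saved under pics/ and viewed, and the job is handed in when it is done.

Besides the shell and the picture viewer there is one more tool, called after ">>>" by a JSON object that holds its "api" and its "payload", one argument or row to a line. arm_command: Moves the arm, as the interface text tells. Shift numbers are shares of 400 mm and turn numbers shares of 45 degrees, none past 1 either way. Its arguments: {"type":"object","properties":{"series":{"type":"array"},"hand":{"type":"number"},"newtons":{"type":"number"}},"required":["series"]}

```bash
mkdir -p pics
python3 - <<'E'
from workcell import env, grab_frame
import cv2,numpy as np
print(env.state())
for n in("side","top"):
    f=grab_frame(n); cv2.imwrite(f"pics/{n}0.png",cv2.cvtColor(f["frame"],cv2.COLOR_RGB2BGR)); print(n,f["intrinsics"],f["R"],f["t"], -f["R"].T@f["t"])
    np.savez(f"{n}.npz",K=f["intrinsics"],R=f["R"],t=f["t"])
E
```

```text
{'time_s': 0.0, 'qpos': array([ 7.50004586e+01,  1.83524170e+01,  8.97063690e+01, -1.71415301e-03,
        7.20445986e+01, -1.14507732e+00]), 'qvel': array([-0.02927597, -0.12652574,  0.00039676,  0.08482258,  0.02145539,
        0.09071976]), 'effort': array([-4.94904834e-04, -4.12455010e+01, -2.31978554e+01,  7.28070200e-02,
        4.54813137e-02, -1.22059678e-04]), 'ee_pos': array([137.56072992, 557.79828317, 224.11274727]), 'ee_rot': array([-1.79896604e+02, -4.36653320e-04,  1.66146065e+02]), 'force': array([ 0.59241731, -0.88744487,  0.19287902]), 'torque': array([ 0.03137953, -0.045072  ,  0.05210514]), 'gripper_width': 91.06117435239105}
side [[475.15303967   0.         322.80033452]
 [  0.         475.15303967 234.5806289 ]
 [  0.           0.           1.        ]] [[ 0.95902713 -0.28304429 -0.01236509]
 [-0.22086754 -0.71959642 -0.6583301 ]
 [ 0.1774387   0.63408748 -0.75262778]] [-534.84143846  196.25317362 1183.36439748] [ 346.29876927 -760.51727628 1013.21893219]
top [[449.07197412   0.         326.79943893]
 [  0.         449.07197412 245.47839273]
 [  0.           0.           1.        ]] [[ 0.00189681 -0.99992786  0.0118609 ]
 [-0.98449265 -0.00394786 -0.17538141]
 [ 0.17541558 -0.0113443  -0.98442911]] [2.12821686e-01 5.86055367e+02 1.04166372e+03] [ 394.24275308   14.34341622 1128.22478174]
```

View pics/side0.png

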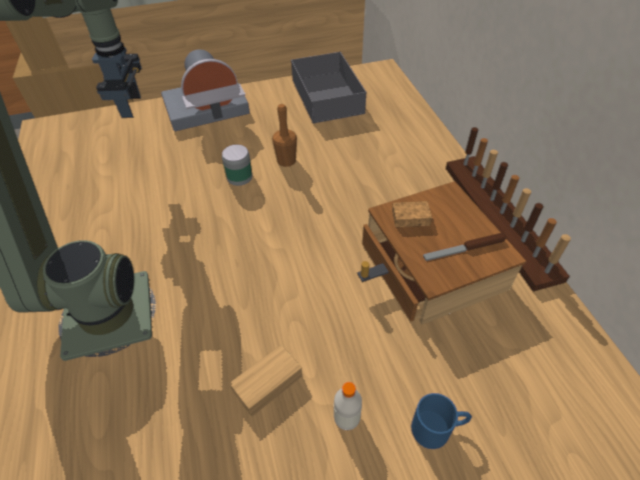

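View pics/top0.png

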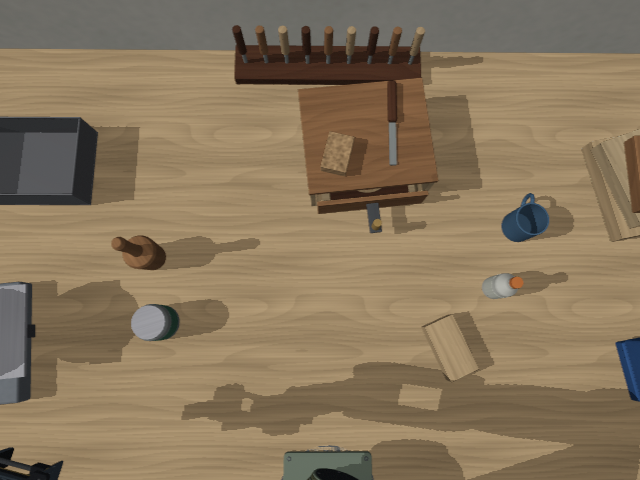

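The side picture shows the post at about (366,268). In the top picture it is at about (377,223), and the housing roof corners are near (299,90), (421,80), (437,183) and (307,193). I'll zoom in on these.

Run:
```python
import cv2
a=cv2.imread("pics/top0.png")[60:250,280:460]; cv2.imwrite("pics/topz.png",cv2.resize(a,None,fx=3.15,fy=3.15,interpolation=cv2.INTER_CUBIC))
a=cv2.imread("pics/side0.png")[170:330,340:540]; cv2.imwrite("pics/sidez.png",cv2.resize(a,None,fx=3.5,fy=3.5,interpolation=cv2.INTER_CUBIC))
```

```text
(no output)
```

View pics/topz.png

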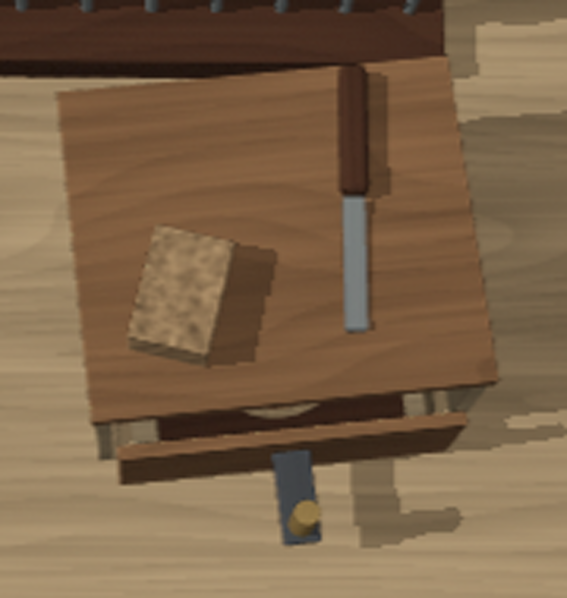

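View pics/sidez.png

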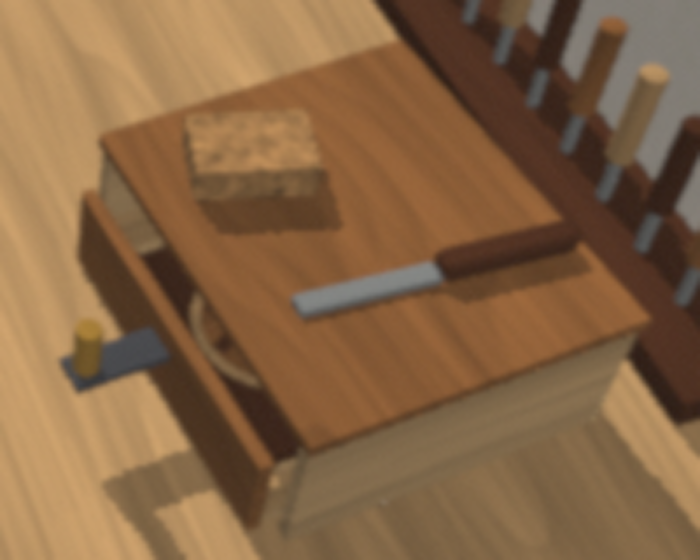

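```bash
cat > h.py <<'E'
import numpy as np
C={n:np.load(n+".npz") for n in("side","top")}
def px(n,u,v,z):
    c=C[n]; d=c["R"].T@np.linalg.solve(c["K"],[u,v,1]); o=-c["R"].T@c["t"]
    return o+d*(z-o[2])/d[2]
def pr(n,X):
    c=C[n]; p=c["K"]@(c["R"]@np.array(X)+c["t"]); return p[:2]/p[2]
E
python3 - <<'E'
from h import *
T=lambda u,v,z:px("top",280+u/3.15-.34,60+v/3.15-.34,z)
S=lambda u,v,z:px("side",340+u/3.5-.36,170+v/3.5-.36,z)
print("post",T(307,510,107),S(88,328,107))
c=[T(93,422,122),T(497,381,122),T(447,56,122),T(57,92,122)]
s=[S(102,135,122),S(313,450,122),S(650,322,122),S(400,42,122)]
for q in(c,s):
    q=np.array(q);print(q.round(1)); print([np.linalg.norm(q[i]-q[i-1]).round(1) for i in range(4)])
    f=q[0]-q[1]; d=(q[3]+q[2]-q[0]-q[1]); print("yaw",np.degrees(np.arctan2(-f[0],f[1])),np.degrees(np.arctan2(d[1],d[0])),"frontmid",(q[0]+q[1])/2)
E
```

```text
post [ 633.41232842 -114.84205836  107.        ] [ 630.40973802 -114.75391042  107.        ]
[[ 695.7   43.9  122. ]
 [ 729.  -256.2  122. ]
 [ 991.9 -228.2  122. ]
 [ 959.    73.9  122. ]]
[np.float64(265.0), np.float64(302.0), np.float64(264.4), np.float64(303.9)]
yaw 6.325032227346591 6.295281257995181 frontmid [ 712.34606549 -106.17149246  122.        ]
[[ 697.3   42.9  122. ]
 [ 729.1 -259.3  122. ]
 [ 989.1 -231.1  122. ]
 [ 955.6   69.9  122. ]]
[np.float64(259.7), np.float64(303.9), np.float64(261.5), np.float64(303.0)]
yaw 6.009780761489877 6.078145357466454 frontmid [ 713.2134203  -108.19109764  122.        ]
```

>>> {"api": "arm_command", "payload": {
  "series": [0.05, -0.07, 0.005, 0, 0, 0.022, 0.05, -0.07, 0.005, 0, 0, 0.022, 0.05, -0.07, 0.005, 0, 0, 0.022, 0.05, -0.07, 0.005, 0, 0, 0.022, 0.05, -0.07, 0.005, 0, 0, 0.022, 0.05, -0.07, 0, 0, 0, 0.022, 0.05, -0.07, 0, 0, 0, 0.022, 0.05, -0.07, 0, 0, 0, 0.022, 0.05, -0.07, 0, 0, 0, 0.022, 0.05, -0.07, 0, 0, 0, 0.022, 0.05, -0.07, 0, 0, 0, 0.022, 0.05, -0.07, 0, 0, 0, 0.022, 0.05, -0.07, 0, 0, 0, 0.022, 0.05, -0.07, 0, 0, 0, 0.022, 0.05, -0.07, 0, 0, 0, 0.022, 0.05, -0.07, 0, 0, 0, 0.022, 0.05, -0.07, 0, 0, 0, 0.022, 0.05, -0.07, 0, 0, 0, 0.022, 0.05, -0.07, 0, 0, 0, 0.022, 0.05, -0.07, 0, 0, 0, 0.022],
  "hand": 1,
  "newtons": 30
}}

```text
time_s: 1.77
ee_pos: [538.1, -3.3, 234.6]
ee_rot: [180.0, -0.0, -174.0]
force: [0.3, 0.8, 0.1]
gripper_width: 91.0
```

>>> {"api": "arm_command", "payload": {
  "series": [0.047, -0.0565, -0.0275, 0, 0, 0, 0.047, -0.0565, -0.0275, 0, 0, 0, 0.047, -0.0565, -0.0275, 0, 0, 0, 0.047, -0.0565, -0.0275, 0, 0, 0, 0.047, -0.0565, -0.0275, 0, 0, 0, 0, 0, -0.04, 0, 0, 0, 0, 0, -0.04, 0, 0, 0, 0, 0, -0.04, 0, 0, 0, 0, 0, -0.04, 0, 0, 0, 0, 0, -0.04, 0, 0, 0, 0, 0, -0.04, 0, 0, 0, 0, 0, 0, 0, 0, 0, 0, 0, 0, 0, 0, 0]
}}

```text
time_s: 2.85
ee_pos: [631.0, -114.6, 83.0]
ee_rot: [180.0, -0.1, -174.1]
force: [0.0, 1.1, 0.2]
gripper_width: 91.3
```

```bash
cat > snap.py <<'E'
import sys,cv2
from workcell import grab_frame
n,name,x0,x1,y0,y1,s=sys.argv[1:]; x0,x1,y0,y1=map(int,(x0,x1,y0,y1)); s=float(s)
f=grab_frame(n)["frame"][y0:y1,x0:x1]
cv2.imwrite(f"pics/{name}.png",cv2.cvtColor(cv2.resize(f,None,fx=s,fy=s,interpolation=cv2.INTER_CUBIC),cv2.COLOR_RGB2BGR))
E
python3 snap.py side s1 280 520 150 330 3
```

```text
(no output)
```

View pics/s1.png

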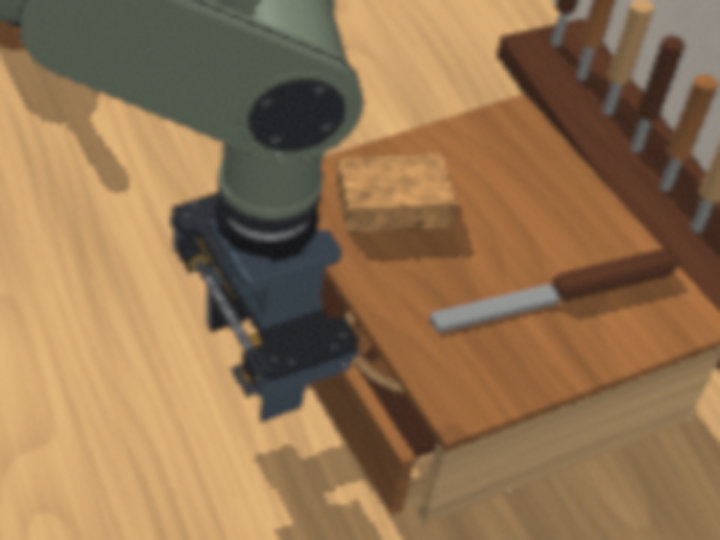

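The gripper straddles the post, which it hides at around (240,330) in the crop. The tray and the other things haven't moved, so I'll close.

>>> {"api": "arm_command", "payload": {
  "series": [0, 0, 0, 0, 0, 0, 0, 0, 0, 0, 0, 0, 0, 0, 0, 0, 0, 0, 0, 0, 0, 0, 0, 0, 0, 0, 0, 0, 0, 0, 0, 0, 0, 0, 0, 0, 0, 0, 0, 0, 0, 0, 0, 0, 0, 0, 0, 0],
  "hand": 0,
  "newtons": 30
}}

```text
time_s: 3.57
ee_pos: [631.7, -114.7, 84.0]
ee_rot: [180.0, 0.0, -174.1]
force: [0.0, -0.1, -0.1]
gripper_width: 41.0
```

>>> {"api": "arm_command", "payload": {
  "series": [0, 0, 0, 0, 0, 0, 0, 0, 0, 0, 0, 0, 0, 0, 0, 0, 0, 0, 0, 0, 0, 0, 0, 0, 0, 0, 0, 0, 0, 0, 0, 0, 0, 0, 0, 0]
}}

```text
time_s: 4.07
ee_pos: [631.7, -115.3, 83.9]
ee_rot: [-180.0, 0.0, -174.1]
force: [0.4, -3.1, -1.2]
gripper_width: 19.6
```

>>> {"api": "arm_command", "payload": {
  "series": [-0.015, -0.0016, 0, 0, 0, 0, -0.03, -0.0033, 0, 0, 0, 0, -0.03, -0.0033, 0, 0, 0, 0, -0.03, -0.0033, 0, 0, 0, 0, -0.03, -0.0033, 0, 0, 0, 0, -0.03, -0.0033, 0, 0, 0, 0, -0.03, -0.0033, 0, 0, 0, 0, -0.03, -0.0033, 0, 0, 0, 0, -0.03, -0.0033, 0, 0, 0, 0, -0.03, -0.0033, 0, 0, 0, 0, -0.03, -0.0033, 0, 0, 0, 0, -0.03, -0.0033, 0, 0, 0, 0, -0.015, -0.0016, 0, 0, 0, 0, 0, 0, 0, 0, 0, 0]
}}

```text
time_s: 5.23
ee_pos: [487.0, -131.1, 83.9]
ee_rot: [-179.9, 0.0, -174.1]
force: [-0.4, -5.3, -2.8]
gripper_width: 19.7
```

>>> {"api": "arm_command", "payload": {
  "series": [-0.005, -0.0005, 0, 0, 0, 0, -0.005, -0.0005, 0, 0, 0, 0, -0.005, -0.0005, 0, 0, 0, 0, -0.005, -0.0005, 0, 0, 0, 0, -0.005, -0.0005, 0, 0, 0, 0, -0.005, -0.0005, 0, 0, 0, 0]
}}

```text
time_s: 5.73
ee_pos: [479.6, -131.9, 83.9]
ee_rot: [-179.9, 0.5, -174.1]
force: [13.2, -0.9, -14.8]
gripper_width: 19.4
```

>>> {"api": "arm_command", "payload": {
  "series": [-0.005, -0.0005, 0, 0, 0, 0, -0.005, -0.0005, 0, 0, 0, 0, 0, 0, 0, 0, 0, 0, 0, 0, 0, 0, 0, 0]
}}

```text
time_s: 6.07
ee_pos: [479.3, -132.0, 84.1]
ee_rot: [-179.9, 0.9, -174.2]
force: [18.9, 2.1, -17.8]
gripper_width: 19.1
```

```bash
python3 snap.py side s2 240 480 150 330 3; python3 snap.py top t2 260 460 60 310 2.3
```

```text
(no output)
```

View pics/s2.png

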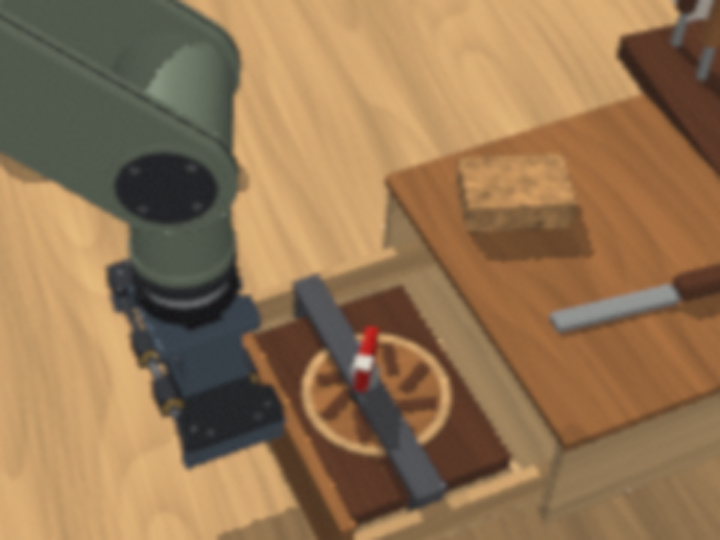

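View pics/t2.png

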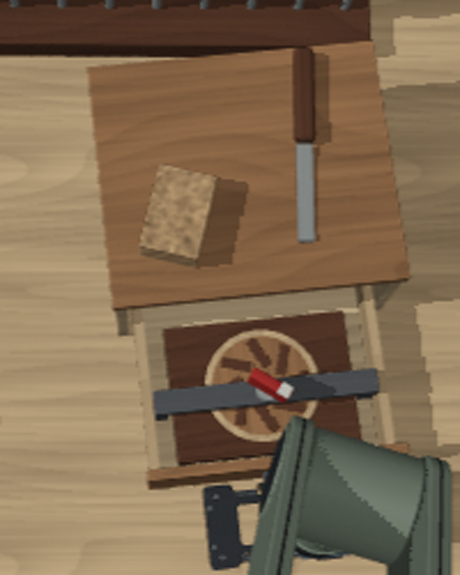

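The tray is at its stop: it won't travel past x=479, and the force has risen to 19 N. The screw shows in the top crop from the red end (252,372) to the white end (292,390). Next I'll release the post and lift.

>>> {"api": "arm_command", "payload": {
  "series": [0.005, 0, 0, 0, 0, 0, 0, 0, 0, 0, 0, 0, 0, 0, 0, 0, 0, 0, 0, 0, 0, 0, 0, 0, 0, 0, 0, 0, 0, 0, 0, 0, 0, 0, 0, 0, 0, 0, 0, 0, 0, 0, 0, 0, 0, 0, 0, 0, 0, 0.02, 0, 0, 0, 0, 0, 0.04, 0, 0, 0, 0, 0, 0.06, 0, 0, 0, 0, 0, 0.06, 0, 0, 0, -0.05, 0, 0.06, 0, 0, 0, -0.05, 0, 0.06, 0, 0, 0, -0.05, 0, 0, 0, 0, 0],
  "hand": 1
}}

```text
validation failed for argument at $.se...
```

Run:
```python
from workcell import grab_frame
import cv2,numpy as np
from h import *
for n,b in(("top",(300,200,420,290)),("side",(320,240,420,300))):
    f=grab_frame(n)["frame"]; f=cv2.cvtColor(f,cv2.COLOR_RGB2BGR)
    x0,y0,x1,y1=b
    cv2.imwrite(f"pics/{n}3.png",cv2.resize(f[y0:y1,x0:x1],None,fx=6,fy=6,interpolation=cv2.INTER_CUBIC))
    cv2.imwrite(f"pics/{n}3full.png",f)
P=np.array([478.5,-132,0]);a=np.radians(6.2);s=P+145*np.array([np.cos(a),np.sin(a),0])
s[2]=104;print("expected screw",s,pr("top",s),pr("side",s))
```

```text
expected screw [ 622.65188978 -116.34009342  104.        ] [377.68521883 226.34850935] [361.89360648 265.36733079]
```

View pics/top3.png

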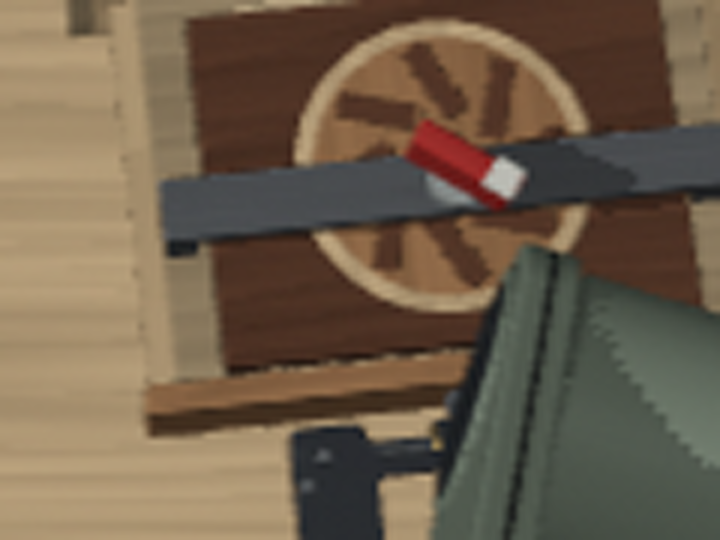

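View pics/side3.png

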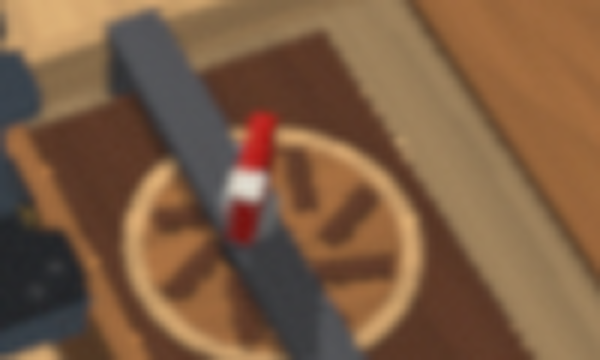

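I miscounted numbers in that list and it was refused, so nothing moved. The pictures put the screw at top-camera pixel (378,226), against (377.7,226.3) predicted. I'll send the move again with the right count.

>>> {"api": "arm_command", "payload": {
  "series": [0.005, 0, 0, 0, 0, 0, 0, 0, 0, 0, 0, 0, 0, 0, 0, 0, 0, 0, 0, 0, 0, 0, 0, 0, 0, 0, 0, 0, 0, 0, 0, 0, 0, 0, 0, 0, 0, 0, 0, 0, 0, 0, 0, 0, 0.02, 0, 0, 0, 0, 0, 0.04, 0, 0, 0, 0, 0, 0.06, 0, 0, 0, 0, 0, 0.06, 0, 0, 0, 0, 0, 0.06, 0, 0, 0, 0, 0, 0.04, 0, 0, 0, 0, 0, 0, 0, 0, 0],
  "hand": 1
}}

```text
time_s: 7.43
ee_pos: [475.8, -132.8, 200.2]
ee_rot: [-179.8, 0.4, -174.1]
force: [1.0, 0.9, 0.1]
gripper_width: 91.2
```

>>> {"api": "arm_command", "payload": {
  "series": [0.0183, 0.002, 0, 0, 0, -0.137, 0.0183, 0.002, 0, 0, 0, -0.137, 0.0183, 0.002, 0, 0, 0, -0.137, 0.0183, 0.002, 0, 0, 0, -0.137, 0.0183, 0.002, 0, 0, 0, -0.137, 0.0183, 0.002, 0, 0, 0, -0.137, 0.0183, 0.002, 0, 0, 0, -0.137, 0.0183, 0.002, 0, 0, 0, -0.137, 0.0183, 0.002, 0, 0, 0, -0.137, 0.0183, 0.002, 0, 0, 0, -0.137, 0.0183, 0.002, 0, 0, 0, -0.137, 0.0183, 0.002, 0, 0, 0, -0.137, 0.0183, 0.002, 0, 0, 0, -0.137, 0.0183, 0.002, 0, 0, 0, -0.137, 0.0183, 0.002, 0, 0, 0, -0.137, 0.0183, 0.002, 0, 0, 0, -0.137, 0.0183, 0.002, 0, 0, 0, -0.137, 0.0183, 0.002, 0, 0, 0, -0.137, 0.0183, 0.002, 0, 0, 0, -0.137, 0, 0, 0, 0, 0, -0.137]
}}

```text
time_s: 9.1
ee_pos: [613.4, -116.7, 194.7]
ee_rot: [-179.9, 0.0, 62.4]
force: [-0.5, 0.3, 0.8]
gripper_width: 91.4
```

>>> {"api": "arm_command", "payload": {
  "series": [0, 0, 0, 0, 0, 0, 0, 0, 0, 0, 0, 0]
}}

```text
time_s: 9.27
ee_pos: [612.2, -116.8, 195.1]
ee_rot: [-179.9, 0.0, 62.8]
force: [-0.5, -0.0, 0.2]
gripper_width: 90.8
```

```bash
python3 - <<'E'
from workcell import env
s=env.state();print(s["qpos"],s["ee_pos"],s["ee_rot"],s["force"],s["torque"])
E
python3 snap.py side s4 280 440 180 300 5;python3 snap.py top t4 280 480 130 280 4
```

```text
[-1.18579075e+01  2.37861144e+01  8.55816858e+01 -2.85257580e-03
  7.07312075e+01  1.53379426e+01] [ 612.23200235 -116.81267155  195.10544161] [-1.79905231e+02  2.87839787e-02  6.28051174e+01] [-0.48157016 -0.04695427  0.21987417] [-0.12104249  0.04128198  0.02833082]
```

View pics/s4.png

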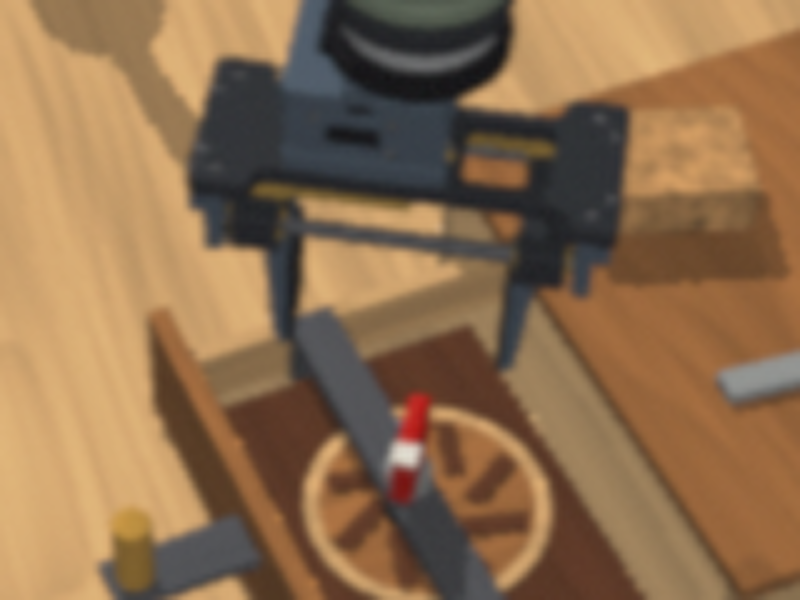

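View pics/t4.png

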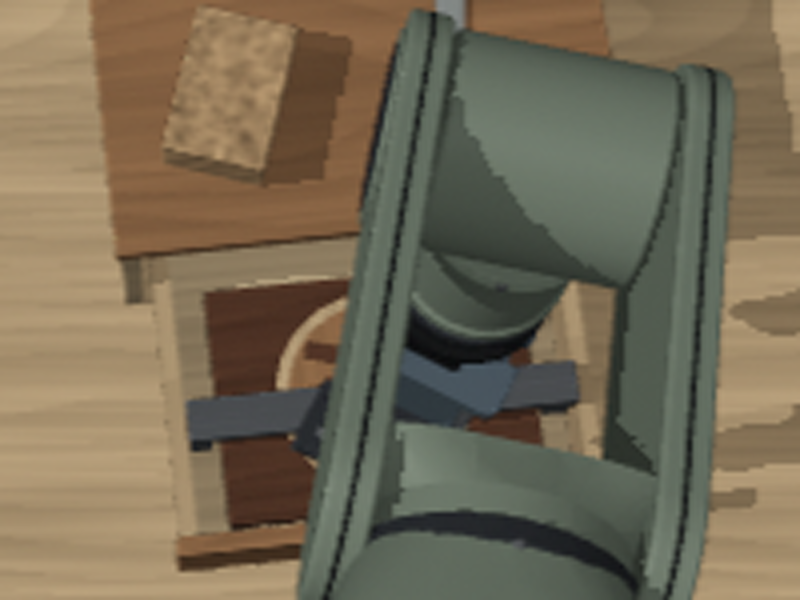

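>>> {"api": "arm_command", "payload": {
  "series": [0.013, 0, 0, 0, 0, 0, 0.012, 0.001, 0, 0, 0, 0, 0, 0, -0.035, 0, 0, 0, 0, 0, -0.035, 0, 0, 0, 0, 0, -0.035, 0, 0, 0, 0, 0, -0.035, 0, 0, 0, 0, 0, -0.035, 0, 0, 0, 0, 0, -0.035, 0, 0, 0, 0, 0, -0.035, 0, 0, 0, 0, 0, -0.035, 0, 0, 0, 0, 0, 0, 0, 0, 0, 0, 0, 0, 0, 0, 0]
}}

```text
time_s: 10.37
ee_pos: [622.8, -116.4, 83.4]
ee_rot: [-179.9, 0.0, 62.7]
force: [-0.1, -0.0, -0.5]
gripper_width: 91.3
```

```bash
python3 snap.py side s5 280 440 180 300 5
```

```text
(no output)
```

View pics/s5.png

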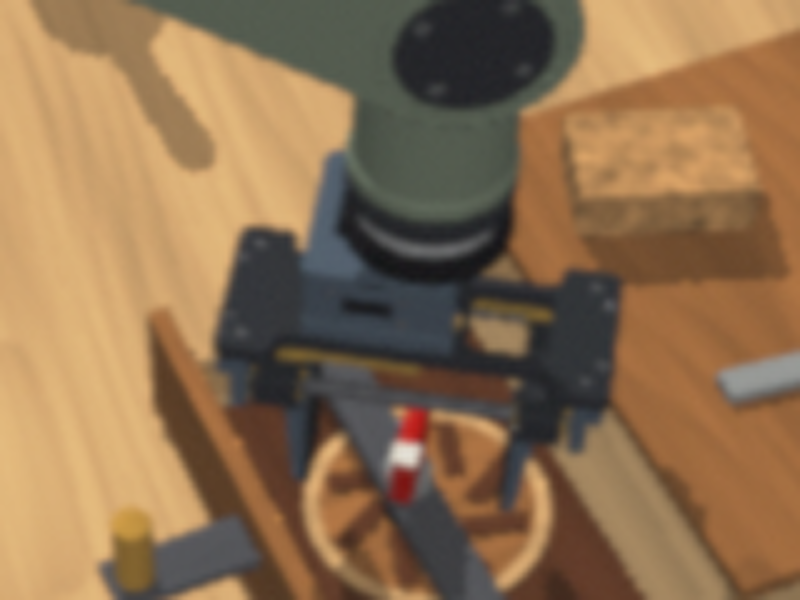

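The screw, at about (408,455) in the crop, stands between the two fingers at (300,450) and (512,480). No contact yet, so I'll close.

>>> {"api": "arm_command", "payload": {
  "series": [0, 0, 0, 0, 0, 0, 0, 0, 0, 0, 0, 0, 0, 0, 0, 0, 0, 0, 0, 0, 0, 0, 0, 0, 0, 0, 0, 0, 0, 0, 0, 0, 0, 0, 0, 0, 0, 0, 0, 0, 0, 0, 0, 0, 0, 0, 0, 0, 0, 0, 0, 0, 0, 0, 0, 0, 0, 0, 0, 0, 0, 0, 0, 0, 0, 0, 0, 0, 0, 0, 0, 0, 0, 0, 0, 0, 0, 0, 0, 0, 0, 0, 0, 0, 0, 0, 0, 0, 0, 0, 0, 0, 0, 0, 0, 0],
  "hand": 0,
  "newtons": 25
}}

```text
time_s: 11.75
ee_pos: [623.7, -116.8, 84.1]
ee_rot: [179.9, -0.0, 62.6]
force: [3.0, -1.2, -2.5]
gripper_width: 11.8
```

```bash
cat > st.py <<'E'
from workcell import env
s=env.state()
for k in("time_s","qpos","ee_pos","ee_rot","force","torque","gripper_width"):print(k,s[k])
E
python3 st.py
```

```text
time_s 11.75
qpos [-1.16402171e+01  2.99009102e+01  9.24770461e+01 -7.69113326e-03
  5.74986062e+01  1.57196528e+01]
ee_pos [ 623.65464505 -116.77023139   84.07701095]
ee_rot [ 1.79879420e+02 -2.71904413e-02  6.26442843e+01]
force [ 3.04706398 -1.19441055 -2.54244744]
torque [-0.31512724 -0.56827727 -0.08670938]
gripper_width 11.816178196734464
```

>>> {"api": "arm_command", "payload": {
  "series": [0, 0, 0, 0, 0, -0.1, 0, 0, 0, 0, 0, -0.1, 0, 0, 0, 0, 0, -0.1, 0, 0, 0, 0, 0, -0.1, 0, 0, 0, 0, 0, -0.1, 0, 0, 0, 0, 0, -0.1, 0, 0, 0, 0, 0, -0.1, 0, 0, 0, 0, 0, -0.1, 0, 0, 0, 0, 0, -0.1, 0, 0, 0, 0, 0, 0]
}}

```text
time_s: 12.58
ee_pos: [623.3, -116.4, 84.1]
ee_rot: [180.0, -0.1, 22.1]
force: [3.6, -0.8, -1.6]
gripper_width: 11.7
```

```bash
python3 st.py
```

```text
time_s 12.5833
qpos [-1.16271545e+01  2.98922615e+01  9.24939649e+01  1.56730332e-02
  5.75455460e+01  5.62953657e+01]
ee_pos [ 623.28690589 -116.43286745   84.07213727]
ee_rot [ 1.79973151e+02 -6.41026850e-02  2.20690920e+01]
force [ 3.56560792 -0.83380838 -1.56168446]
torque [-0.16038741 -0.5641712  -0.1229695 ]
gripper_width 11.7369197257699
```

Turned 40° so far with no stop. I'll carry on slowly and watch the torque.

>>> {"api": "arm_command", "payload": {
  "series": [0, 0, 0, 0, 0, -0.06, 0, 0, 0, 0, 0, -0.06, 0, 0, 0, 0, 0, -0.06, 0, 0, 0, 0, 0, -0.06, 0, 0, 0, 0, 0, -0.06, 0, 0, 0, 0, 0, 0]
}}

```text
time_s: 13.08
ee_pos: [622.8, -116.4, 84.1]
ee_rot: [180.0, 0.0, 8.9]
force: [3.2, -0.1, -0.3]
gripper_width: 14.0
```

```bash
python3 st.py
```

```text
time_s 13.0833
qpos [-1.16059428e+01  2.98789599e+01  9.25087876e+01 -5.42807558e-02
  5.76057163e+01  6.95347542e+01]
ee_pos [ 622.79723326 -116.43433479   84.13147219]
ee_rot [1.79954775e+02 9.91359537e-03 8.88837689e+00]
force [ 3.24826032 -0.13539015 -0.25517034]
torque [-0.04244592 -0.25929659  0.95177205]
gripper_width 14.004916976824571
```

The torque has jumped to 0.95 N m and the bar is wedging the pads open to 14 mm, about 50° into the turn. That matches where the picture put the seat. I'll hold briefly, then back off.

>>> {"api": "arm_command", "payload": {
  "series": [0, 0, 0, 0, 0, 0, 0, 0, 0, 0, 0, 0, 0, 0, 0, 0, 0, 0, 0, 0, 0, 0, 0, 0]
}}

```text
time_s: 13.42
ee_pos: [622.8, -116.4, 84.1]
ee_rot: [180.0, -0.0, 8.7]
force: [3.1, -0.4, -0.4]
gripper_width: 13.6
```

```bash
python3 st.py
```

```text
time_s 13.4167
qpos [-1.16257688e+01  2.98795800e+01  9.25124496e+01 -8.11790438e-03
  5.75989864e+01  6.96515309e+01]
ee_pos [ 622.80246898 -116.43370634   84.10287295]
ee_rot [ 1.79990449e+02 -6.03943089e-03  8.72705020e+00]
force [ 3.14647723 -0.41093224 -0.36105643]
torque [ 0.01499128 -0.25563795  0.97056183]
gripper_width 13.583199669771055
```

>>> {"api": "arm_command", "payload": {
  "series": [0, 0, 0, 0, 0, 0.06, 0, 0, 0, 0, 0, 0.12, 0, 0, 0, 0, 0, 0.12, 0, 0, 0, 0, 0, 0.12, 0, 0, 0, 0, 0, 0.12, 0, 0, 0, 0, 0, 0.12, 0, 0, 0, 0, 0, 0.12, 0, 0, 0, 0, 0, 0.12, 0, 0, 0, 0, 0, 0.12, 0, 0, 0, 0, 0, 0.12, 0, 0, 0, 0, 0, 0.12, 0, 0, 0, 0, 0, 0.12, 0, 0, 0, 0, 0, 0.12, 0, 0, 0, 0, 0, 0.12, 0, 0, 0, 0, 0, 0.12, 0, 0, 0, 0, 0, 0.12, 0, 0, 0, 0, 0, 0.12, 0, 0, 0, 0, 0, 0.12, 0, 0, 0, 0, 0, 0, 0, 0, 0, 0, 0, 0]
}}

```text
time_s: 15.08
ee_pos: [624.3, -117.5, 84.1]
ee_rot: [179.8, 0.1, 103.0]
force: [5.0, -1.8, -2.1]
gripper_width: 12.0
```

```bash
python3 st.py;python3 snap.py side s6 280 440 180 300 5;python3 snap.py top t6 280 480 130 280 4
```

```text
time_s 15.0833
qpos [-1.16898395e+01  2.99130204e+01  9.24451545e+01 -1.67824446e-02
  5.74160901e+01 -2.47107098e+01]
ee_pos [ 624.30098235 -117.50931405   84.13336049]
ee_rot [1.79800863e+02 1.07243193e-01 1.03029694e+02]
force [ 4.99789964 -1.75358718 -2.11649486]
torque [-0.61600432 -0.87416314  0.00666702]
gripper_width 11.977939017406698
```

View pics/s6.png

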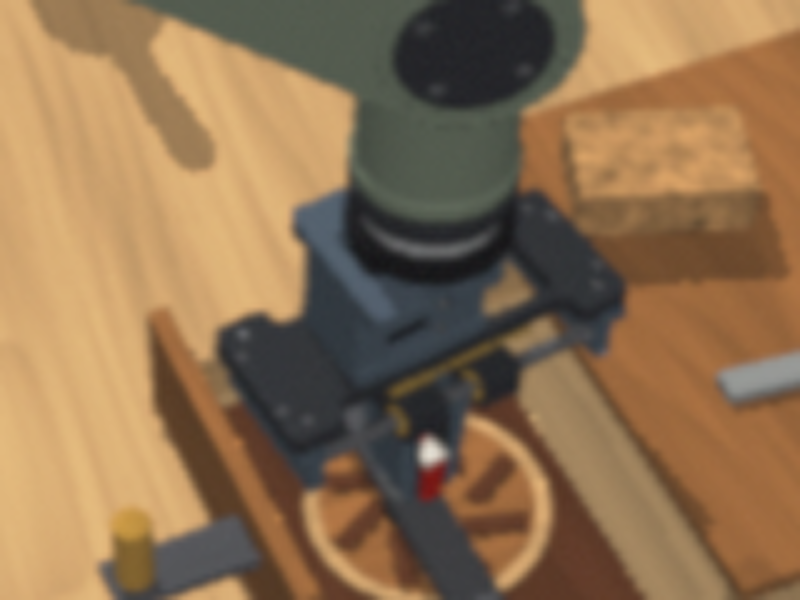

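View pics/t6.png

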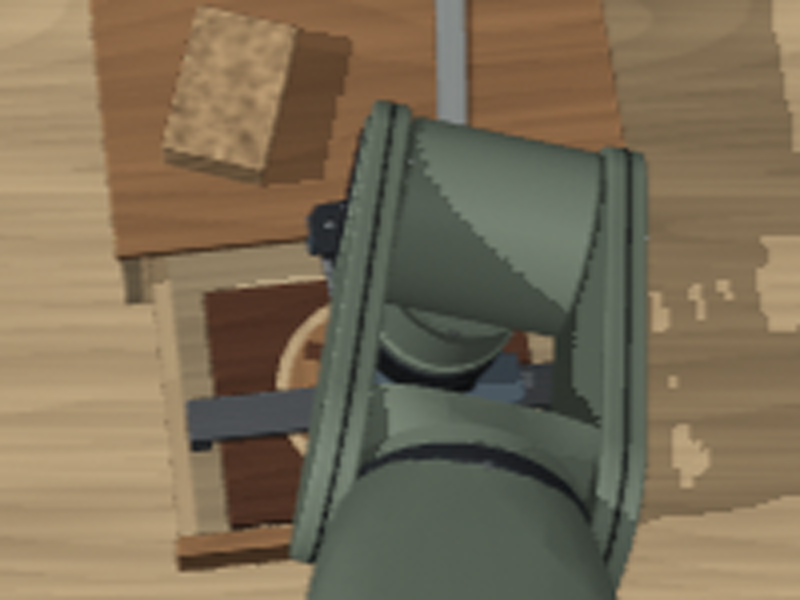

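The post is at the same pixel (130,520) as before, so the tray is still out. The bar is gripped at 12.0 mm, with its white end at about −77° world, which is about 1.45 rad on the joint. The block and chisel haven't moved. I'll settle, then hand in.

>>> {"api": "arm_command", "payload": {
  "series": [0, 0, 0, 0, 0, 0, 0, 0, 0, 0, 0, 0, 0, 0, 0, 0, 0, 0, 0, 0, 0, 0, 0, 0]
}}

```text
time_s: 15.52
ee_pos: [624.3, -117.5, 84.1]
ee_rot: [179.8, 0.1, 103.0]
force: [6.7, -2.4, -2.2]
gripper_width: 12.0
```

```bash
python3 -c "
from workcell import env
print(env.job_done())"; python3 st.py
```

```text
the job is handed in; nothing more can be done
None
the job is handed in; nothing more can be done
```

I pulled the tray out by the post to its stop, turned the screw clockwise until it seated, backed it off a quarter turn, and handed the job in at 15.5 s with the screw still held. No verdict was reported.

- **Tray:** it stopped moving at TCP x = 479 mm as the pull force rose to 19 N. In the last picture the post was at the same pixel as after I let go of it.
- **Screw seat:** after about 50° of turning, the torque jumped to 0.97 N m and the bar forced the pads open from 11.7 to about 14 mm. That matches the stop position I had worked out from the pictures.
- **Back-off:** the gripper turned back about 94°, which includes about 4° to undo the twist at the seat. From its angle I put the screw at about 1.45 rad, against a target of 1.43. This is worked out from the measured housing angle, not read from the joint.
- **Grip:** the pads are at 12.0 mm on the bar with a 25 N grip setting. The grasp point is about 2–3 mm from the screw's grip point.
- **Other things:** the sanding block and chisel were where they started in the last pictures. I did not look again at the bench items, but the arm's path stayed clear of them.
- **What went wrong:** one move call was refused because I miscounted its numbers. Nothing moved, and I sent it again corrected.

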